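Hang up the ear defenders

TASK

Hang all three sets of ear defenders on the low rail, each with its headband resting across the bar and one cup hanging down on either side: the large set in the wide middle bay and one compact set in each of the two narrower end bays, the headband between that bay's collars. The compact set that hangs in the middle bay has to move to an end bay. Do not tip any set over, and leave everything else standing where it is.

Things in the scene. Friction and masses are not known exactly. Their poses are not given: they have to be found in the camera images.
- rail: fixed steel rail: round bar 16 mm thick along its own y, 372 mm long, top 150 mm above the table. Posts 14 x 12 mm, 152 high, at y = +-182, on feet 150 mm long in x, 10 high. Collars 30 mm across, 6 wide, centred on y = -169, -63, 63, 169 mm mark the bays: the middle one 120 mm clear, the end ones 100. Origin on the table under the bar's middle, z up.
- bay_mid (a point): middle of the wide middle bay, on top of the bar; axes as the rail (y along the bar)
- bay_left (a point): middle of the narrower end bay on the rail's +y side, on top of the bar; axes as the rail
- bay_right (a point): middle of the narrower end bay on the rail's -y side, on top of the bar; axes as the rail
- large_set: large ear defenders, standing on their cups: grey cups, black padded headband, an upside-down U 150 mm wide (x), 150 high (z), 92 long (y, along the cups), 300 g. Cups 46 mm thick, 82 tall, 58 mm gap between. Headband at the crown: level pad 34 x 30 (y) x 16 mm thick, sloping down to both cups. Origin: centre of underside; half-turn symmetric.
- large_set_crown (a point): centre of the underside of the large set's headband at the crown, 134 mm above its origin (16 mm below its top); axes as the set
- compact_a: compact ear defenders, at first hung in the middle bay: grey cups, black padded headband, an upside-down U 130 mm wide (x), 128 high (z), 66 long (y, along the cups), 190 g. Cups 37 mm thick, 66 tall, 56 mm gap between. Headband at the crown: level pad 34 x 30 (y) x 16 mm thick, sloping down to both cups. Origin: centre of underside; half-turn symmetric.
- compact_a_crown (a point): centre of the underside of this set's headband at the crown, 112 mm above its origin (16 mm below its top); axes as the set
- compact_b: compact ear defenders, the twin of compact_a, standing on the table on their cups with the headband up; same sizes. compact_b and large_set swap places from start to start
- compact_b_crown (a point): centre of the underside of this set's headband at the crown, 112 mm above its origin; axes as the set
- leaflet_stand: bystander, fixed: clear leaflet stand 60 mm (x) by 90 mm (y), 200 mm tall, origin under its centre; stands between the sets and the rail
- brush_jar: bystander, loose: white jar 68 mm across and 105 mm tall with brushes up to 210 mm high; origin under its centre
- paint_bottle: bystander, loose: white bottle 62 mm across, 190 mm tall; origin under its centre
- paint_jar: bystander, loose: glass jar 56 mm across, 60 mm tall; origin under its centre
- tape_roll: bystander, loose: tape ring 90 mm across, 24 mm tall, lying flat; origin under its centre
- palette: bystander, loose: round white palette 120 mm across, 12 mm high; origin under its centre
- glue_bottle: bystander, loose: white bottle 52 mm across, 130 mm tall; origin under its centre

How it is judged:
By the outcome, as a careful person would: the job done as asked, in the order asked, and still so for the second after the job is handed in, with the robot touching nothing.
It also fails if it takes over 72 s, if anything falls off the work surface, if the arm or the gripper's body presses on something with over 40 N, if the wrist force passes 120 N, or if a joint passes its speed limit or range.

ROBOT

A 6-joint arm with a two-finger parallel gripper is mounted at the origin on the work surface. World frame = base frame: x ahead of the robot, y to its left, z up, the work surface at z = 0. Lengths are in m, angles in rad, forces in N, time in s.
With the tool pointing down it reaches from about 0.3 to 0.75 m from the base axis. Payload 8.5 kg.
Tool frame: the origin (TCP) lies on the centre line of the jaws, within the pads' length; the fingertips stand 22 mm ahead of it and the grasp point (between the pads) lies 3 mm ahead of it (r.tips_ahead is the distance from the TCP to the fingertips, in m); z points along the fingers, y is the line along which they close (so a half turn about z gives the same grasp; the last joint's range is limited). The gripper opens to 88 mm and grips with 3 to 60 N. Pads are 18 mm wide; open, the fingers measure 123 mm over their backs; the gripper's body (75 mm by 187 mm) begins 45 mm behind the grasp point.
Start: joints at [-1.334, 0.381, 1.297, -0, 1.464, -0.215], TCP at [0.24, -0.495, 0.261] pointing down, gripper open.
Joint ranges: [-3.11, 3.11], [-0.89, 2.33], [0.22, 2.48], [-1.42, 4.56], [0.17, 2.85], [-2.88, 2.88]. Speed limits (rad/s): [2.39, 2.39, 3.14, 3.14, 3.14, 3.14].

INTERFACE

Orientations are given as a unit quaternion [x, y, z, w].
In Python, from cell import r, vision, workorder gives the robot as it stands.
- The arm moves only by the tool jog_arm, never from a script. Its arguments are lists of equal length, an entry for each row: "delta_rot": the turn, a rotation vector about the tool's x, y, z in units of 8 degrees (1.0 is 8 degrees), a list of three; "linear": the shift along the tool's x, y, z in units of 40 mm (1.0 is 40 mm), a list of three; "gripper": the finger opening in mm, from 0 to 88.1. A call has 1 to 10 rows; each row shifts and turns the commanded pose from where the row before left it, along the tool's axes as they then stand; what a row does not reach is not made up. A row lasts 1/10 s, in which the tool goes at most 50 mm and 8.59 degrees, less where a joint would pass 70% of its speed; a pose out of reach is approached as far as the arm can. A call is refused whole if a number of a shift passes 1 or a number of a turn 1, either way. A call with a gripper value outside its range is refused whole. The fingers move at their own pace and stop on an object; "squeeze" is the grip in N (left out, the last holds). Time passes only in rows, so rows that do not move let the fingers close. It gives the time, the measured TCP pose, the force, the opening and the grip force at its end, in the units of the state.
- r.read_state(): the state, without advancing time (a new reading comes with each control period).
- vision.snapshot(name): name is "scene" or "top" or "wrist"; returns a dict with "pixels" (420x560x3 uint8, red, green, blue), "camera_matrix" (3x3 intrinsics, pixels), "cam_to_world" (4x4, takes a point from camera to world coordinates); the wrist camera has in their place "T_tool_cam" (4x4, takes a point from camera to tool coordinates, whose origin is the TCP and whose axes are the flange's). Camera axes: x right, y up, looking along -z (the intrinsics and any distortion apply to the point x, -y, -z); pixel columns grow to the right and rows downward; lengths in m; the calibration is good to about 2 mm. A picture is of the moment at which its call begins: read the wrist's pose just before it. There is no depth.
- workorder.job_done(): hands the job in; it is judged then, once.
The state is a dict: "clock": time; "joint_positions": joint angles; "qvel": joint speeds; "joint_torque": joint torques, N m; "position": TCP position; "tcp_rot": TCP orientation; "ft_force": force on the tool from outside, world axes, zero at the start; "torque": the same for the moment, N m; "width": finger opening in m; "grip_force": force on a finger pad.
Only numpy, scipy, OpenCV 4.12 (cv2) and the standard library are available. Lean on these libraries where they do the work, as an engineer would, in place of code of your own. Each camera call takes 0.05 s, during which the arm holds its last target. There are 200 camera calls.

## Working session

There is one attempt and no reset: what is moved stays moved. The work goes in short steps, Python scripts to look and compute and a tool call to move; the robot and the scene stay as the last step left them, time stands still between calls to the robot, and variables do not carry over. Pictures are saved under pics/ and viewed, at most 10 in all, crops included, and the job is handed in when it is done.

Besides the shell and the picture viewer there is one more tool, called after "Emit:" by a JSON object that holds its "op" and its "data", one argument or row to a line. jog_arm: Moves the arm, as the interface text tells. Its arguments: {"type":"object","properties":{"delta_rot":{"type":"array"},"linear":{"type":"array"},"gripper":{"type":"array"},"squeeze":{"type":"number"}},"required":["delta_rot","linear","gripper"]}

```bash
mkdir -p pics
python3 - <<'E'
from cell import r, vision
import cv2,pickle
d={}
for n in("scene","top"):
    s=vision.snapshot(n); d[n]=s
    cv2.imwrite(f"pics/{n}0.png",cv2.resize(s["pixels"][:,:,::-1],(800,600),interpolation=cv2.INTER_CUBIC))
    print(n,s["camera_matrix"],s["cam_to_world"],[k for k in s])
pickle.dump(d,open("d.pkl","wb"))
s=r.read_state();print(s["position"],s["tcp_rot"],s["clock"],s["width"])
E
```

```text
scene [[463.07407665   0.         283.3270215 ]
 [  0.         463.07407665 208.89152164]
 [  0.           0.           1.        ]] [[-0.77312927 -0.43268037  0.46374436  1.11557624]
 [ 0.63422373 -0.52094368  0.57129497  0.72157002]
 [-0.00560342  0.73580254  0.67717297  0.93817093]
 [ 0.          0.          0.          1.        ]] ['pixels', 'camera_matrix', 'cam_to_world']
top [[474.84570777   0.         274.00157425]
 [  0.         474.84570777 209.55309102]
 [  0.           0.           1.        ]] [[ 0.01128434  0.98339415 -0.18113146  0.2954519 ]
 [-0.99992176  0.01011964 -0.00735299  0.04217475]
 [-0.0053979   0.18120026  0.9834314   1.57397397]
 [ 0.          0.          0.          1.        ]] ['pixels', 'camera_matrix', 'cam_to_world']
[ 0.24005649 -0.49459659  0.26022723] [ 9.74594871e-01  2.23974190e-01 -7.59920024e-06 -6.31307997e-04] 0.1 0.08793398237034201
```

View pics/top0.png

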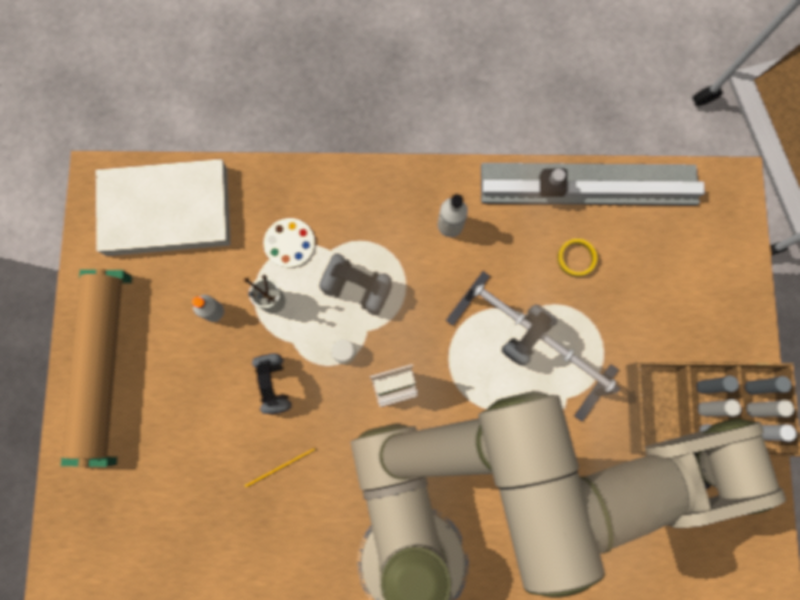

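View pics/scene0.png

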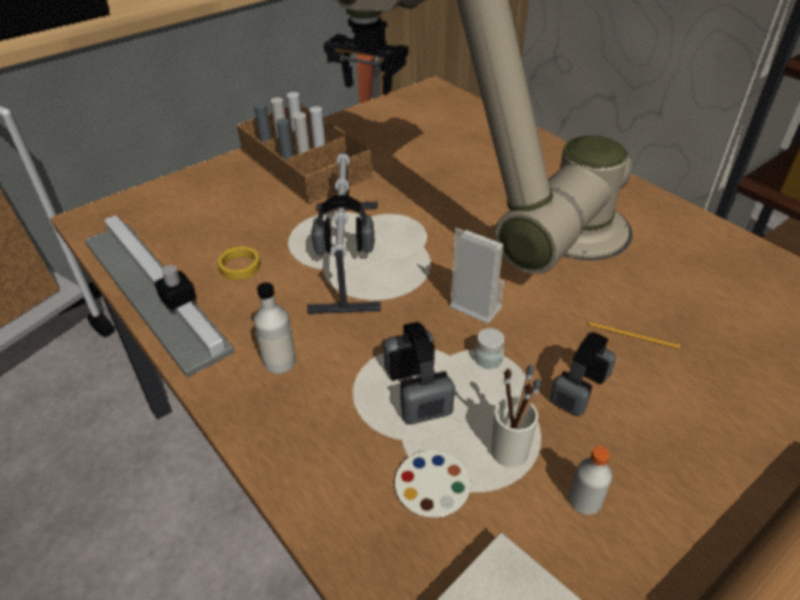

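```bash
cat > h.py <<'E'
import numpy as np,pickle,cv2
d=pickle.load(open("d.pkl","rb"))
def w(n,u,v,z):
    s=d[n];K=s["camera_matrix"];T=s["cam_to_world"]
    p=T[:3,:3]@[(u-K[0,2])/K[0,0],-(v-K[1,2])/K[1,1],-1]
    return T[:3,3]+p*(z-T[2,3])/p[2]
def px(n,P):
    s=d[n];K=s["camera_matrix"];T=s["cam_to_world"]
    q=T[:3,:3].T@(np.array(P)-T[:3,3]);return np.array([K[0,0]*q[0]/-q[2]+K[0,2],-K[1,1]*q[1]/-q[2]+K[1,2]])
E
python3 - <<'E'
from h import *
im=d["top"]["pixels"][:,:,::-1]
def c(im,x,y,w_,h_,k): return cv2.resize(im[y:y+h_,x:x+w_],(w_*k,h_*k),interpolation=cv2.INTER_CUBIC)
O=np.zeros((600,800,3),np.uint8)
O[:480,:480]=c(im,310,180,120,120,4)   # rail
O[:300,490:790]=c(im,220,170,60,60,5)
O[300:600,490:790]=c(im,160,240,60,60,5)
cv2.imwrite("pics/topc.png",O)
im=d["scene"]["pixels"][:,:,::-1]
O=np.zeros((600,800,3),np.uint8)
O[:480,:400]=c(im,195,100,100,120,4)
O[:300,410:800]=c(im,262,222,78,60,5)[:,:390]
O[300:600,410:710]=c(im,380,230,60,60,5)
cv2.imwrite("pics/scec.png",O)
f=1/1.42857
for nm,u,v,z in[("barL",478,290,.142),("barR",612,386,.142),("large",357,284,.15),("cb",268,382,.128),("stand",397,380,.2),("jar",262,290,.1),("paintjar",343,351,.06),("bottle",453,208,.15),("tape",578,257,.02),("glue",200,302,.13)]:
    print(nm,w("top",u*f,v*f,z).round(3))
E
```

```text
barL [ 0.582 -0.133  0.142]
barR [ 0.38  -0.411  0.142]
large [0.59  0.127 0.15 ]
cb [0.381 0.313 0.128]
stand [0.383 0.039 0.2  ]
jar [0.585 0.34  0.1  ]
paintjar [0.456 0.161 0.06 ]
bottle [ 0.762 -0.08   0.15 ]
tape [ 0.688 -0.384  0.02 ]
glue [0.551 0.468 0.13 ]
```

View pics/topc.png

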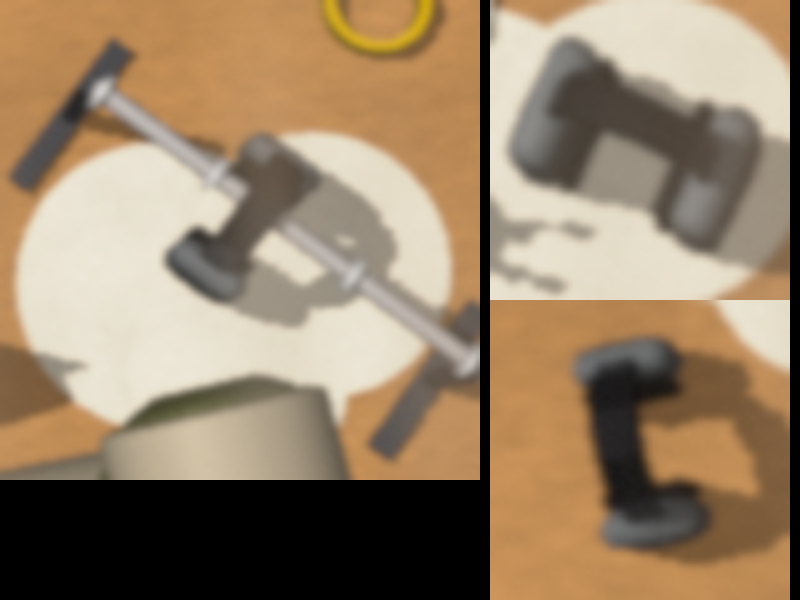

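View pics/scec.png

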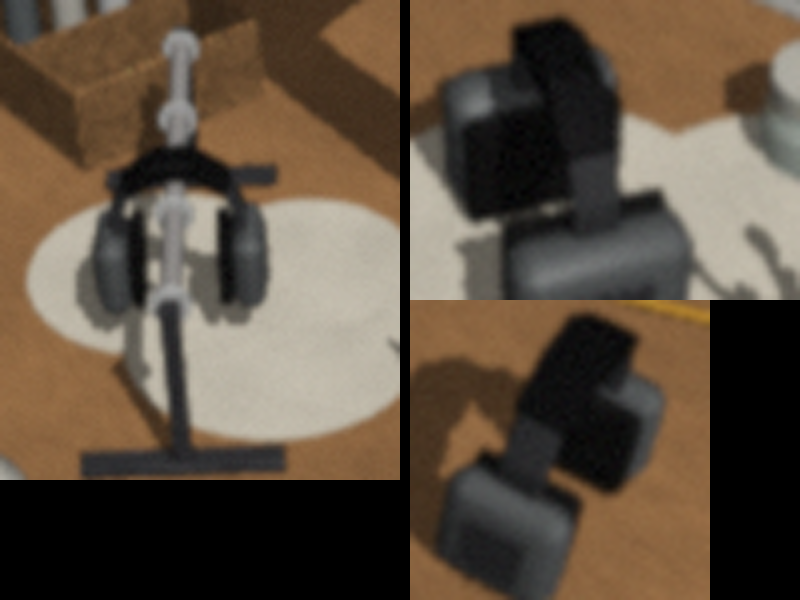

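```bash
cat >> h.py <<'E'
def T2(u,v,x0,y0,k,X,Y): return (X+(u-x0)/k, Y+(v-y0)/k)
def yawp(yaw): return np.array([[np.cos(yaw),-np.sin(yaw),0],[np.sin(yaw),np.cos(yaw),0],[0,0,1]])
def model(kind):
    L=kind=="L"; W,H,D,t,h=(.150,.150,.092,.046,.082) if L else (.130,.128,.066,.037,.066)
    B=lambda x0,x1,y,z0,z1:[(a,b,c) for a in(x0,x1) for b in(-y,y) for c in(z0,z1)]
    return [B(-W/2,-W/2+t,D/2,0,h),B(W/2-t,W/2,D/2,0,h),B(-.017,.017,.015,H-.016,H)]
def draw(im,n,kind,x,y,z,yaw,off,k):
    for b in model(kind):
        q=np.array([(px(n,yawp(yaw)@p+[x,y,z])-off+.0)*k for p in b]).astype(int)
        for i in range(8):
            for j in(1,2,4):
                if not i&j: cv2.line(im,tuple(map(int,q[i])),tuple(map(int,q[i|j])),(0,255,0) if b[0][0]!=-.017 else (0,0,255),1)
E
cat > ov.py <<'E'
from h import *
g=lambda u,v,z:w("top",310+u/4,180+v/4,z)
C=np.array([g(101,90,.142),g(215,172,.142),g(352,272,.142),g(468,362,.142)])[:,:2]
s=np.array([.169,.063,-.063,-.169])
A=np.c_[s,np.ones(4)];k,res,_,_=np.linalg.lstsq(A,C,rcond=None)
print("rail dir,c",k, np.linalg.norm(k[0]),(C-A@k).round(4).tolist())
u=k[0]/np.linalg.norm(k[0]);c=k[1];ry=np.arctan2(u[1],u[0])-np.pi/2
print("rail yaw deg",np.degrees(ry),"R",c-.116*u,"L",c+.116*u)
# large crown, yaw ; compact_b ; compact_a
P={"large":("L",w("top",250.6,192.4,.15)[:2],0),"cb":("C",w("top",186,268,.128)[:2],0),"ca":("C",w("top",310+262/4,180+205/4,.166)[:2],.038)}
f=lambda a,b,X,Y,z:(w("top",X+(b[0]-490)/5,Y+b[1]/5,z)-w("top",X+(a[0]-490)/5,Y+a[1]/5,z))
v=f((545,110),(712,182),220,170,.07);yl=np.arctan2(v[1],v[0])
v=f((627,361),(655,521),160,180,.06);yb=np.arctan2(v[1],v[0])
Y={"large":yl,"cb":yb,"ca":ry}
for n in P: print(n,P[n][1],np.degrees(Y[n]), "along bar" if n=="ca" else "", (P[n][1]-c)@u if n=="ca" else "")
def cc(n,x,y,w_,h_,k): return cv2.resize(d[n]["pixels"][y:y+h_,x:x+w_,::-1],(w_*k,h_*k),interpolation=cv2.INTER_CUBIC)
O=np.zeros((600,800,3),np.uint8)
lay=[("top","large",220,170,60,55,0,0,5),("top","cb",160,240,60,60,0,300,5),("top","ca",345,205,50,55,310,0,5),("scene","large",262,222,60,75,310,300,4),("scene","cb",380,230,60,60,550,0,4),("scene","ca",210,130,60,70,550,300,4)]
for cam,o,x,y,a,b,X,Yy,kk in lay:
    i=cc(cam,x,y,a,b,kk); draw(i,cam,P[o][0],P[o][1][0],P[o][1][1],P[o][2],Y[o],np.array([x,y]),kk)
    O[Yy:Yy+i.shape[0],X:X+i.shape[1]]=i[:600-Yy,:800-X]
cv2.imwrite("pics/ov.png",O)
E
python3 ov.py
```

```text
rail dir,c [[ 0.60427698  0.80394664]
 [ 0.48180208 -0.27135562]] 1.005724050336462 [[-0.0008, 0.0004], [0.0005, -0.0004], [0.0014, -0.0006], [-0.0011, 0.0005]]
rail yaw deg -36.92992093141585 R [ 0.4121049  -0.36408266] L [ 0.55149926 -0.17862859]
large [0.610538   0.12528026] -113.06469986467788  
cb [0.37892036 0.31765826] -167.59329948059184  
ca [ 0.49201328 -0.25114776] -36.92992093141585 along bar 0.022288856216419028
```

View pics/ov.png

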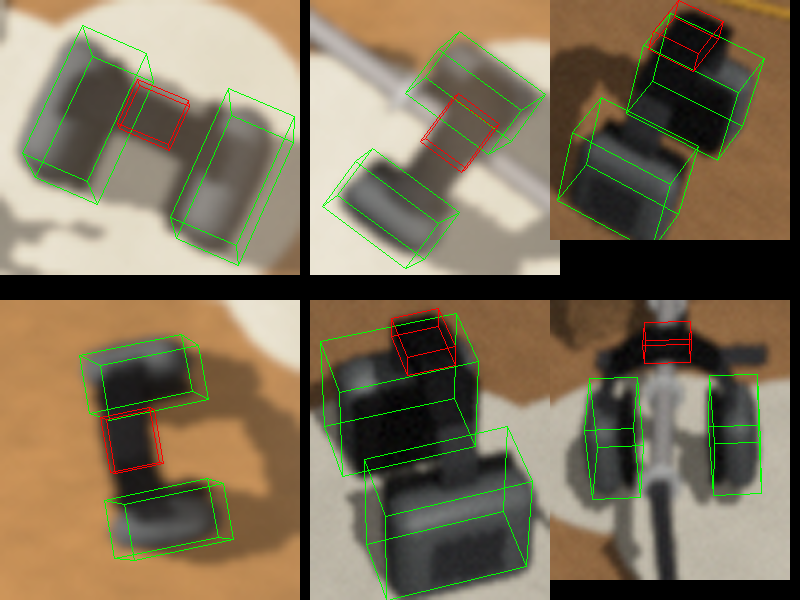

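Emit:
{"op": "jog_arm", "data": {
  "delta_rot": [
    [0, 0, 0.98],
    [0, 0, 0.98],
    [0, 0, 0.98],
    [0, 0, 0.98],
    [0, 0, 0.98],
    [0, 0, 0.98],
    [0, 0, 0.98],
    [0, 0, 0.98]
  ],
  "linear": [
    [0, 0, 0],
    [0, 0, 0],
    [0, 0, 0],
    [0, 0, 0],
    [0, 0, 0],
    [0, 0, 0],
    [0, 0, 0],
    [0, 0, 0]
  ],
  "gripper": [60, 60, 60, 60, 60, 60, 60, 60]
}}

```text
clock: 0.9
position: [0.2401, -0.4947, 0.2604]
tcp_rot: [0.948, -0.319, -0.0, -0.0]
ft_force: [-0.6, 1.0, -0.1]
width: 0.0601
grip_force: 0.0
```

Emit:
{"op": "jog_arm", "data": {
  "delta_rot": [
    [0, 0, 0],
    [0, 0, 0],
    [0, 0, 0],
    [0, 0, 0],
    [0, 0, 0],
    [0, 0, 0],
    [0, 0, 0],
    [0, 0, 0],
    [0, 0, 0],
    [0, 0, 0]
  ],
  "linear": [
    [0.14, -0.9, 0],
    [0.14, -0.9, 0],
    [0.14, -0.9, 0],
    [0.14, -0.9, 0],
    [0.14, -0.9, 0],
    [0.14, -0.9, 0],
    [0.14, -0.9, 0],
    [0.14, -0.9, 0],
    [0.14, -0.9, 0],
    [0.12, -0.56, 0]
  ],
  "gripper": [60, 60, 60, 60, 60, 60, 60, 60, 60, 60]
}}

```text
clock: 1.9
position: [0.4932, -0.2487, 0.2605]
tcp_rot: [0.949, -0.315, -0.0, -0.0]
ft_force: [-0.5, 0.1, 0.3]
width: 0.06
grip_force: 0.0
```

```bash
cat > wr.py <<'E'
import sys,cv2,numpy as np
from cell import r,vision
from scipy.spatial.transform import Rotation as R
import h
from h import *
def look(name,sets):
    st=r.read_state(); s=vision.snapshot("wrist")
    T=np.eye(4);T[:3,:3]=R.from_quat(st["tcp_rot"]).as_matrix();T[:3,3]=st["position"]
    h.d[name]=dict(pixels=s["pixels"],camera_matrix=s["camera_matrix"],cam_to_world=T@s["T_tool_cam"])
    im=cv2.resize(s["pixels"][:,:,::-1],(784,588),interpolation=cv2.INTER_CUBIC)
    for a in sets: draw(im,name,*a,np.zeros(2),1.4)
    cv2.imwrite(f"pics/{name}.png",im); pickle.dump(h.d,open("d.pkl","wb"))
    m=T[:3,:3]
    print(st["clock"],st["position"].round(4),"tool y deg",np.degrees(np.arctan2(m[1,1],m[0,1])).round(2),"z",m[:,2].round(3),"j",np.degrees(st["joint_positions"]).round(0),st["width"])
E
python3 -c "
from wr import *
look('w1',[('C',.492,-.251,.038,np.radians(-36.93))])"
```

```text
1.9 [ 0.4932 -0.2487  0.2605] tool y deg -126.74 z [-0.     0.001 -1.   ] j [-39.  22.  74.   0.  84.  88.] 0.05996675808550244
```

View pics/w1.png

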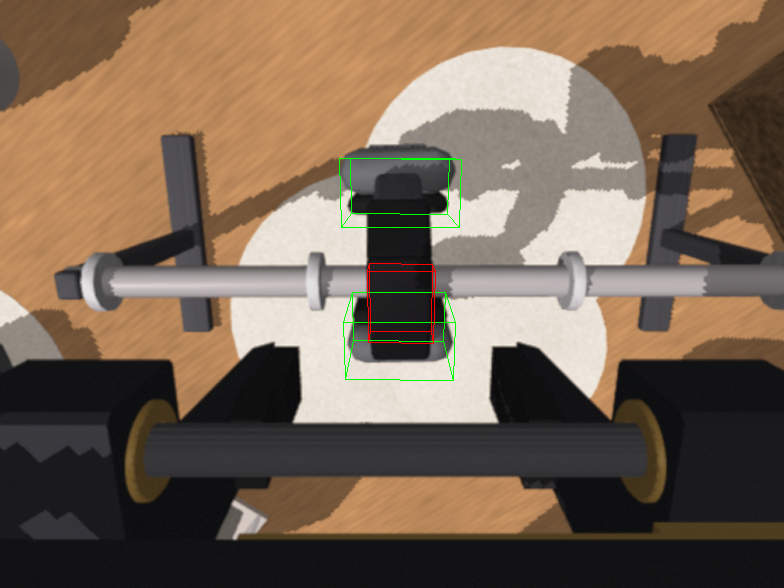

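```bash
python3 -c "
from h import *
f=1/1.4
for u in(103,316,572,200,450): print(u,w('w1',u*f,281*f,.142)[:2])
a=w('w1',316*f,281*f,.142)[:2];b=w('w1',572*f,281*f,.142)[:2];c=(a+b)/2;u=(a-b)/np.linalg.norm(a-b)
print('c',c,'u',np.degrees(np.arctan2(u[1],u[0])),np.linalg.norm(a-b))
# cups outer bounds: top 146 / bottom 361 at z~.09; centre at y 253, x 401
for z in(.06,.09,.104):
  p=w('w1',399*f,146*f,z)[:2];q=w('w1',401*f,361*f,z)[:2];print(z,(p+q)/2,np.linalg.norm(p-q),((p+q)/2-c)@u)
p=w('w1',400*f,305*f,.166)[:2];print(p,(p-c)@u,(p-c)-u*((p-c)@u))
print(d['w1']['cam_to_world'],d['w1']['camera_matrix'])
"
```

```text
103 [ 0.58586314 -0.13599091]
316 [ 0.52251353 -0.22107632]
572 [ 0.44643495 -0.32325812]
200 [ 0.55700817 -0.17474627]
450 [ 0.482683   -0.27457305]
c [ 0.48447424 -0.27216722] u 53.330790733956334 0.12739337546533483
0.06 [ 0.49224479 -0.25164417] 0.143946743848094 0.021101997992304562
0.09 [ 0.49737022 -0.25510451] 0.13060759627779153 0.021387348534813805
0.104 [ 0.49976209 -0.25671933] 0.12438266074498387 0.02152051212131818
[ 0.49348056 -0.25133903] 0.022084736107578225 [-0.00418256  0.00311409]
[[-5.97357977e-01  7.74608042e-01  2.07715741e-01  5.47554828e-01]
 [-8.01974303e-01 -5.76710128e-01 -1.55700497e-01 -2.88985712e-01]
 [-8.15085365e-04 -2.59591621e-01  9.65718140e-01  3.83739002e-01]
 [ 0.00000000e+00  0.00000000e+00  0.00000000e+00  1.00000000e+00]] [[357.62746113   0.         282.116268  ]
 [  0.         357.62746113 206.72987007]
 [  0.           0.           1.        ]]
```

Emit:
{"op": "jog_arm", "data": {
  "delta_rot": [
    [0, 0, 0],
    [0, 0, 0],
    [0, 0, 0],
    [0, 0, 0],
    [0, 0, 0],
    [0, 0, 0],
    [0, 0, 0],
    [0, 0, 0],
    [0, 0, 0],
    [0, 0, 0]
  ],
  "linear": [
    [0.16, 0.07, 0],
    [0, 0, 0.4],
    [0, 0, 0.4],
    [0, 0, 0.4],
    [0, 0, 0.4],
    [0, 0, 0.25],
    [0, 0, 0.16],
    [0, 0, 0],
    [0, 0, 0],
    [0, 0, 0]
  ],
  "gripper": [60, 60, 60, 60, 60, 60, 60, 20, 20, 20],
  "squeeze": 30
}}

```text
clock: 2.95
position: [0.4956, -0.257, 0.181]
tcp_rot: [0.949, -0.316, 0.001, 0.0]
ft_force: [0.1, -0.2, 1.3]
width: 0.0384
grip_force: 0.0
```

Emit:
{"op": "jog_arm", "data": {
  "delta_rot": [
    [0, 0, 0],
    [0, 0, 0],
    [0, 0, 0]
  ],
  "linear": [
    [0, 0, 0],
    [0, 0, 0],
    [0, 0, 0]
  ],
  "gripper": [20, 20, 20]
}}

```text
clock: 3.25
position: [0.4957, -0.2568, 0.1809]
tcp_rot: [0.949, -0.316, 0.001, 0.0]
ft_force: [0.3, 0.2, 5.1]
width: 0.0297
grip_force: 30.0
```

Emit:
{"op": "jog_arm", "data": {
  "delta_rot": [
    [0, 0, 0],
    [0, 0, 0],
    [0, 0, 0],
    [0, 0, 0],
    [0, 0, 0],
    [0, 0, 0],
    [0, 0, 0],
    [0, 0, 0],
    [0, 0, 0],
    [0, 0, 0]
  ],
  "linear": [
    [0, 0, -0.2],
    [0, 0, -0.4],
    [0, 0, -0.3],
    [0, 0.1, 0],
    [0, 0.3, 0],
    [0, 0.4, 0],
    [0, 0.4, 0],
    [0, 0.4, 0],
    [0, 0.4, 0],
    [0, 0.4, 0]
  ],
  "gripper": [20, 20, 20, 20, 20, 20, 20, 20, 20, 20]
}}

```text
clock: 4.25
position: [0.4368, -0.3349, 0.2163]
tcp_rot: [0.949, -0.316, -0.0, -0.0]
ft_force: [0.5, -0.1, -2.5]
width: 0.0297
grip_force: 30.0
```

Emit:
{"op": "jog_arm", "data": {
  "delta_rot": [
    [0, 0, 0],
    [0, 0, 0],
    [0, 0, 0],
    [0, 0, 0],
    [0, 0, 0],
    [0, 0, 0],
    [0, 0, 0],
    [0, 0, 0]
  ],
  "linear": [
    [0, 0.4, 0],
    [0, 0.3, 0],
    [0, 0.2, 0],
    [0, 0.08, 0],
    [0, 0, 0.3],
    [0, 0, 0.3],
    [0, 0, 0],
    [0, 0, 0]
  ],
  "gripper": [20, 20, 20, 20, 20, 20, 20, 20]
}}

```text
clock: 5.05
position: [0.4145, -0.3647, 0.1922]
tcp_rot: [0.949, -0.316, -0.0, -0.0]
ft_force: [0.1, 0.3, -1.9]
width: 0.0298
grip_force: 30.0
```

```bash
python3 -c "
from wr import *
look('w2',[])"
```

```text
5.05 [ 0.4145 -0.3647  0.1922] tool y deg -126.81 z [-0.     0.001 -1.   ] j [-54.  25.  80.   0.  74.  73.] 0.02980847076017098
```

Emit:
{"op": "jog_arm", "data": {
  "delta_rot": [
    [0, 0, 0],
    [0, 0, 0],
    [0, 0, 0],
    [0, 0, 0],
    [0, 0, 0],
    [0, 0, 0],
    [0, 0, 0],
    [0, 0, 0]
  ],
  "linear": [
    [0, 0, 0.15],
    [0, 0, 0.1],
    [0, 0, 0.04],
    [0, 0, 0.02],
    [0, 0, 0],
    [0, 0, 0],
    [0, 0, 0],
    [0, 0, 0]
  ],
  "gripper": [20, 20, 20, 20, 20, 50, 50, 50]
}}

```text
clock: 5.9
position: [0.4144, -0.365, 0.1799]
tcp_rot: [0.949, -0.316, 0.0, 0.0]
ft_force: [-0.2, 0.0, -0.2]
width: 0.0495
grip_force: 0.0
```

Emit:
{"op": "jog_arm", "data": {
  "delta_rot": [
    [0, 0, 0],
    [0, 0, 0],
    [0, 0, 0],
    [0, 0, 0],
    [0, 0, 0]
  ],
  "linear": [
    [0, 0, -0.2],
    [0, 0, -0.5],
    [0, 0, -0.8],
    [0, 0, -0.8],
    [0, 0, 0]
  ],
  "gripper": [50, 50, 50, 50, 60]
}}

```text
clock: 6.4
position: [0.4151, -0.3659, 0.2767]
tcp_rot: [0.949, -0.316, 0.004, 0.002]
ft_force: [-0.2, -0.4, 0.2]
width: 0.056
grip_force: 0.0
```

```bash
python3 -c "
from wr import *
look('w2',[('C',.4144,-.365,.038,np.radians(-36.7))])"
```

```text
6.4 [ 0.4151 -0.3659  0.2767] tool y deg -126.83 z [ 0.005 -0.007 -1.   ] j [-54.  21.  72.   0.  86.  73.] 0.055960445506832705
```

View pics/w2.png

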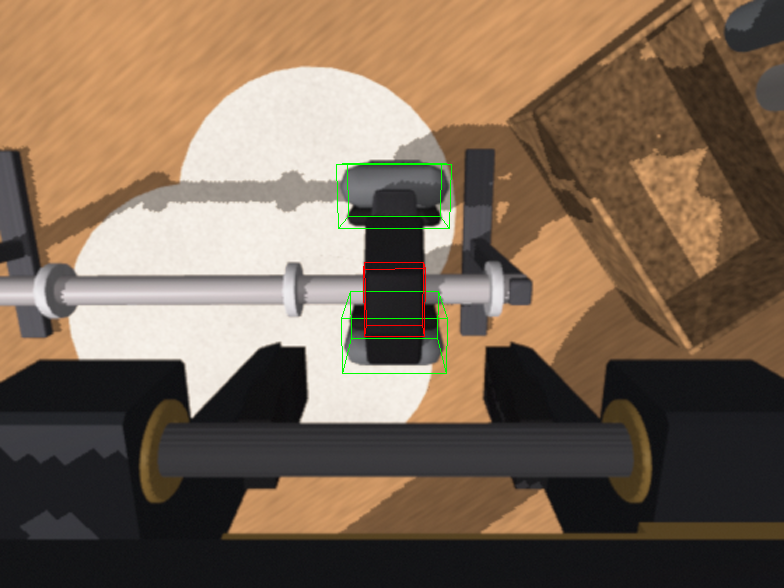

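Emit:
{"op": "jog_arm", "data": {
  "delta_rot": [
    [0, 0, 0],
    [0, 0, 0],
    [0, 0, 0],
    [0, 0, 0],
    [0, 0, 0],
    [0, 0, 0],
    [0, 0, 0],
    [0, 0, 0],
    [0, 0, 0],
    [0, 0, 0]
  ],
  "linear": [
    [-0.27, -0.5, 0],
    [-0.27, -0.98, 0],
    [-0.27, -0.98, 0],
    [-0.27, -0.98, 0],
    [-0.27, -0.98, 0],
    [-0.27, -0.98, 0],
    [-0.27, -0.98, 0],
    [-0.27, -0.98, 0],
    [-0.27, -0.98, 0],
    [-0.27, -0.98, 0]
  ],
  "gripper": [60, 60, 60, 60, 60, 60, 60, 60, 60, 60]
}}

```text
clock: 7.45
position: [0.5514, -0.0001, 0.271]
tcp_rot: [0.949, -0.316, -0.001, 0.0]
ft_force: [-0.7, -0.3, 0.5]
width: 0.0601
grip_force: 0.0
```

Emit:
{"op": "jog_arm", "data": {
  "delta_rot": [
    [0, 0, 0],
    [0, 0, 0],
    [0, 0, 0],
    [0, 0, 0],
    [0, 0, -0.99],
    [0, 0, -0.99],
    [0, 0, -0.99],
    [0, 0, -0.99],
    [0, 0, -0.99],
    [0, 0, -0.99]
  ],
  "linear": [
    [-0.27, -0.98, 0],
    [-0.27, -0.98, 0],
    [-0.2, -0.98, 0],
    [0, -0.5, 0],
    [0, 0, 0],
    [0, 0, 0],
    [0, 0, 0],
    [0, 0, 0],
    [0, 0, 0],
    [0, 0, 0]
  ],
  "gripper": [60, 60, 60, 60, 60, 60, 60, 60, 60, 60]
}}

```text
clock: 8.45
position: [0.6099, 0.1261, 0.2707]
tcp_rot: [0.995, 0.096, -0.001, -0.0]
ft_force: [-0.4, 0.6, 0.4]
width: 0.0602
grip_force: 0.0
```

Emit:
{"op": "jog_arm", "data": {
  "delta_rot": [
    [0, 0, -0.99],
    [0, 0, -0.99],
    [0, 0, -0.99],
    [0, 0, -0.99],
    [0, 0, -0.99],
    [0, 0, -0.99],
    [0, 0, -0.99],
    [0, 0, 0]
  ],
  "linear": [
    [0, 0, 0],
    [0, 0, 0],
    [0, 0, 0],
    [0, 0, 0],
    [0, 0, 0],
    [0, 0, 0],
    [0, 0, 0],
    [0, 0, 0]
  ],
  "gripper": [60, 60, 60, 60, 60, 60, 60, 60]
}}

```text
clock: 9.25
position: [0.61, 0.126, 0.2709]
tcp_rot: [0.838, 0.546, -0.001, -0.001]
ft_force: [0.5, 0.6, 0.2]
width: 0.0599
grip_force: 0.0
```

```bash
python3 -c "
from wr import *
look('w3',[('L',.611,.127,0,np.radians(-113.1))])"
```

```text
9.25 [0.61   0.126  0.2709] tool y deg -23.81 z [-0.002 -0.    -1.   ] j [ 1. 29. 61. -0. 90. 25.] 0.05987414322727005
```

View pics/w3.png

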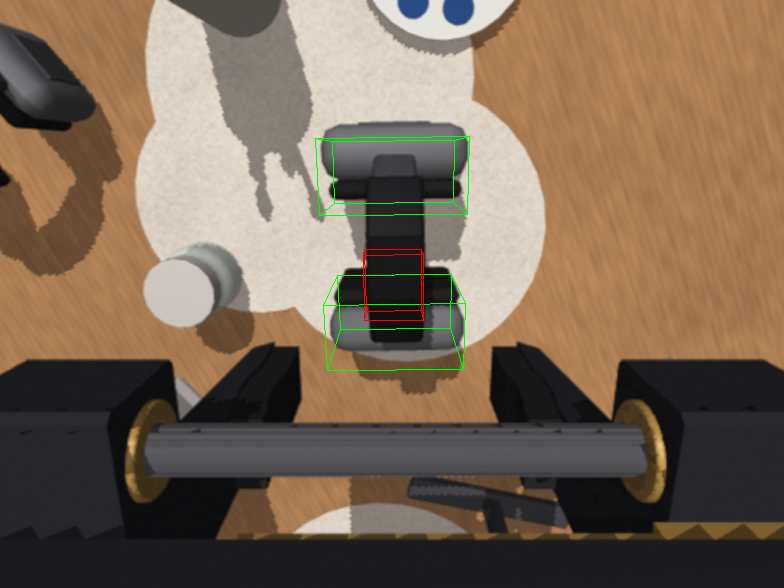

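Emit:
{"op": "jog_arm", "data": {
  "delta_rot": [
    [0, 0, -0.09],
    [0, 0, 0],
    [0, 0, 0],
    [0, 0, 0],
    [0, 0, 0],
    [0, 0, 0],
    [0, 0, 0],
    [0, 0, 0],
    [0, 0, 0],
    [0, 0, 0]
  ],
  "linear": [
    [0.22, 0, 0],
    [0, 0, 0.5],
    [0, 0, 0.5],
    [0, 0, 0.5],
    [0, 0, 0.5],
    [0, 0, 0.4],
    [0, 0, 0.25],
    [0, 0, 0.13],
    [0, 0, 0],
    [0, 0, 0]
  ],
  "gripper": [60, 60, 60, 60, 60, 60, 60, 60, 20, 20],
  "squeeze": 35
}}

```text
clock: 10.3
position: [0.6141, 0.1342, 0.1614]
tcp_rot: [0.835, 0.551, 0.0, 0.0]
ft_force: [-0.8, 0.8, 0.1]
width: 0.0461
grip_force: 0.0
```

Emit:
{"op": "jog_arm", "data": {
  "delta_rot": [
    [0, 0, 0],
    [0, 0, 0],
    [0, 0, 0],
    [0, 0, 0]
  ],
  "linear": [
    [0, 0, 0],
    [0, 0, 0],
    [0, 0, 0],
    [0, 0, 0]
  ],
  "gripper": [20, 20, 20, 20]
}}

```text
clock: 10.7
position: [0.6138, 0.1342, 0.1613]
tcp_rot: [0.835, 0.551, 0.0, 0.0]
ft_force: [-2.3, 1.4, 3.0]
width: 0.0297
grip_force: 35.0
```

Gripped at 29.7 mm (the 30 mm pad). Lift 180 mm and turn.

Emit:
{"op": "jog_arm", "data": {
  "delta_rot": [
    [0, 0, 0],
    [0, 0, 0],
    [0, 0, 0],
    [0, 0, 0],
    [0, 0, 0],
    [0, 0, 0],
    [0, 0, 0],
    [0, 0, 0],
    [0, 0, 0],
    [0, 0, 0]
  ],
  "linear": [
    [0, 0, -0.2],
    [0, 0, -0.4],
    [0, 0, -0.5],
    [0, 0, -0.6],
    [0, 0, -0.6],
    [0, 0, -0.6],
    [0, 0, -0.6],
    [0, 0, -0.5],
    [0, 0, -0.4],
    [0, 0, -0.1]
  ],
  "gripper": [20, 20, 20, 20, 20, 20, 20, 20, 20, 20]
}}

```text
clock: 11.7
position: [0.6139, 0.1341, 0.3425]
tcp_rot: [0.835, 0.551, 0.001, 0.001]
ft_force: [0.7, 0.1, -2.8]
width: 0.0297
grip_force: 35.0
```

Emit:
{"op": "jog_arm", "data": {
  "delta_rot": [
    [0, 0, -0.4],
    [0, 0, -0.8],
    [0, 0, -0.95],
    [0, 0, -0.95],
    [0, 0, -0.95],
    [0, 0, -0.95],
    [0, 0, -0.95],
    [0, 0, -0.95],
    [0, 0, -0.95],
    [0, 0, -0.9]
  ],
  "linear": [
    [0, 0, 0],
    [0, 0, 0],
    [0, 0, 0],
    [0, 0, 0],
    [0, 0, 0],
    [0, 0, 0],
    [0, 0, 0],
    [0, 0, 0],
    [0, 0, 0],
    [0, 0, 0]
  ],
  "gripper": [20, 20, 20, 20, 20, 20, 20, 20, 20, 20]
}}

```text
clock: 12.7
position: [0.6136, 0.1341, 0.3396]
tcp_rot: [0.365, 0.931, -0.0, -0.001]
ft_force: [-0.3, -0.2, -3.1]
width: 0.0295
grip_force: 35.0
```

Emit:
{"op": "jog_arm", "data": {
  "delta_rot": [
    [0, 0, -0.6],
    [0, 0, -0.2],
    [0, 0, 0]
  ],
  "linear": [
    [0, 0, 0],
    [0, 0, 0],
    [0, 0, 0]
  ],
  "gripper": [20, 20, 20]
}}

```text
clock: 13.0
position: [0.6137, 0.1341, 0.3401]
tcp_rot: [0.316, 0.949, -0.0, -0.001]
ft_force: [0.8, -1.0, -3.4]
width: 0.0298
grip_force: 35.0
```

```bash
cat > to.py <<'E'
import sys,numpy as np
from cell import r
from scipy.spatial.transform import Rotation as R
s=r.read_state();m=R.from_quat(s["tcp_rot"]).as_matrix()
t=np.array(list(map(float,sys.argv[1:4])))
print(s["clock"],s["position"].round(4),"ydeg",np.degrees(np.arctan2(m[1,1],m[0,1])).round(2),"z",m[:,2].round(3),"j",np.degrees(s["joint_positions"]).round(0),s["width"],s["grip_force"])
print("units tool",(m.T@(t-s["position"])/.04).round(3))
E
python3 to.py .484 -.272 .341
```

```text
13.0 [0.6137 0.1341 0.3401] ydeg 53.18 z [-0.001 -0.    -1.   ] j [  2.  28.  51.  -0. 101. -52.] 0.029802993753389406 34.99211132526398
units tool [ -3.488 -10.07   -0.018]
```

Emit:
{"op": "jog_arm", "data": {
  "delta_rot": [
    [0, 0, 0],
    [0, 0, 0],
    [0, 0, 0],
    [0, 0, 0],
    [0, 0, 0],
    [0, 0, 0],
    [0, 0, 0],
    [0, 0, 0],
    [0, 0, 0],
    [0, 0, 0]
  ],
  "linear": [
    [-0.1, -0.3, 0],
    [-0.2, -0.6, 0],
    [-0.3, -0.85, 0],
    [-0.3, -0.85, 0],
    [-0.3, -0.85, 0],
    [-0.3, -0.85, 0],
    [-0.3, -0.85, 0],
    [-0.3, -0.85, 0],
    [-0.3, -0.85, 0],
    [-0.3, -0.85, 0]
  ],
  "gripper": [20, 20, 20, 20, 20, 20, 20, 20, 20, 20]
}}

```text
clock: 14.0
position: [0.5147, -0.1791, 0.3408]
tcp_rot: [0.316, 0.949, -0.0, 0.0]
ft_force: [0.3, -0.7, -2.9]
width: 0.0299
grip_force: 35.0
```

Emit:
{"op": "jog_arm", "data": {
  "delta_rot": [
    [0, 0, 0],
    [0, 0, 0],
    [0, 0, 0],
    [0, 0, 0],
    [0, 0, 0],
    [0, 0, 0]
  ],
  "linear": [
    [-0.3, -0.85, 0],
    [-0.3, -0.85, 0],
    [-0.15, -0.5, 0],
    [-0.04, -0.17, 0],
    [0, 0, 0],
    [0, 0, 0]
  ],
  "gripper": [20, 20, 20, 20, 20, 20]
}}

```text
clock: 14.6
position: [0.4846, -0.2714, 0.3408]
tcp_rot: [0.315, 0.949, 0.0, 0.0]
ft_force: [0.5, -0.1, -3.4]
width: 0.0298
grip_force: 35.0
```

```bash
python3 to.py .484 -.272 .176
```

```text
14.6 [ 0.4846 -0.2714  0.3408] ydeg 53.25 z [ 0.  0. -1.] j [-41.  20.  64.   0.  96. -95.] 0.029773019841144097 34.99239385128021
units tool [ 3.000e-03 -2.300e-02  4.121e+00]
```

Emit:
{"op": "jog_arm", "data": {
  "delta_rot": [
    [0, 0, 0],
    [0, 0, 0],
    [0, 0, 0],
    [0, 0, 0],
    [0, 0, 0],
    [0, 0, 0],
    [0, 0, 0],
    [0, 0, 0],
    [0, 0, 0],
    [0, 0, 0]
  ],
  "linear": [
    [0, 0, 0.3],
    [0, 0, 0.5],
    [0, 0, 0.5],
    [0, 0, 0.5],
    [0, 0, 0.5],
    [0, 0, 0.5],
    [0, 0, 0.5],
    [0, 0, 0.4],
    [0, 0, 0.2],
    [0, 0, 0]
  ],
  "gripper": [20, 20, 20, 20, 20, 20, 20, 20, 20, 20]
}}

```text
clock: 15.6
position: [0.4847, -0.2712, 0.1842]
tcp_rot: [0.315, 0.949, 0.0, -0.001]
ft_force: [0.3, -0.1, -3.2]
width: 0.0291
grip_force: 35.0
```

Emit:
{"op": "jog_arm", "data": {
  "delta_rot": [
    [0, 0, 0],
    [0, 0, 0],
    [0, 0, 0],
    [0, 0, 0]
  ],
  "linear": [
    [0, 0, 0.08],
    [0, 0, 0.06],
    [0, 0, 0.03],
    [0, 0, 0]
  ],
  "gripper": [20, 20, 20, 20]
}}

```text
clock: 16.0
position: [0.4846, -0.2722, 0.1781]
tcp_rot: [0.315, 0.949, -0.0, 0.0]
ft_force: [-0.2, -0.4, -4.2]
width: 0.0297
grip_force: 35.0
```

Emit:
{"op": "jog_arm", "data": {
  "delta_rot": [
    [0, 0, 0],
    [0, 0, 0],
    [0, 0, 0],
    [0, 0, 0],
    [0, 0, 0],
    [0, 0, 0]
  ],
  "linear": [
    [0, 0, 0.02],
    [0, 0, 0.01],
    [0, 0, 0],
    [0, 0, 0],
    [0, 0, 0],
    [0, 0, 0]
  ],
  "gripper": [20, 20, 20, 50, 50, 50]
}}

```text
clock: 16.6
position: [0.4847, -0.2722, 0.1769]
tcp_rot: [0.315, 0.949, -0.0, 0.0]
ft_force: [0.8, -0.2, 0.4]
width: 0.0496
grip_force: 0.0
```

Emit:
{"op": "jog_arm", "data": {
  "delta_rot": [
    [0, 0, 0],
    [0, 0, 0],
    [0, 0, 0],
    [0, 0, 0],
    [0, 0, 0]
  ],
  "linear": [
    [0, 0, -0.2],
    [0, 0, -0.5],
    [0, 0, -0.8],
    [0, 0, -0.9],
    [0, 0, 0]
  ],
  "gripper": [50, 50, 50, 50, 60]
}}

```text
clock: 17.1
position: [0.4856, -0.2729, 0.278]
tcp_rot: [0.315, 0.949, -0.002, 0.004]
ft_force: [0.2, -1.0, 0.2]
width: 0.0556
grip_force: 0.0
```

```bash
python3 to.py .379 .318 .275
```

```text
17.1 [ 0.4856 -0.2729  0.278 ] ydeg 53.25 z [ 0.007 -0.006 -1.   ] j [-42.  22.  72.   0.  86. -95.] 0.0556296929956791 0.0
units tool [10.974 10.243 -0.036]
```

Emit:
{"op": "jog_arm", "data": {
  "delta_rot": [
    [0, 0, 0],
    [0, 0, 0],
    [0, 0, 0],
    [0, 0, 0],
    [0, 0, 0],
    [0, 0, 0],
    [0, 0, 0],
    [0, 0, 0],
    [0, 0, 0],
    [0, 0, 0]
  ],
  "linear": [
    [0.42, 0.4, 0],
    [0.84, 0.79, 0],
    [0.84, 0.79, 0],
    [0.84, 0.79, 0],
    [0.84, 0.79, 0],
    [0.84, 0.79, 0],
    [0.84, 0.79, 0],
    [0.84, 0.79, 0],
    [0.84, 0.79, 0],
    [0.84, 0.79, 0]
  ],
  "gripper": [60, 60, 60, 60, 60, 60, 60, 60, 60, 60]
}}

```text
clock: 18.1
position: [0.4078, 0.1613, 0.2729]
tcp_rot: [0.315, 0.949, 0.0, 0.0]
ft_force: [1.0, 0.5, -0.3]
width: 0.0599
grip_force: 0.0
```

Emit:
{"op": "jog_arm", "data": {
  "delta_rot": [
    [0, 0, 0],
    [0, 0, 0],
    [0, 0, 0],
    [0, 0, 0],
    [0, 0, -0.88],
    [0, 0, -0.88],
    [0, 0, -0.88],
    [0, 0, -0.88],
    [0, 0, -0.88],
    [0, 0, -0.88]
  ],
  "linear": [
    [0.84, 0.79, 0],
    [0.84, 0.79, 0],
    [0.84, 0.79, 0],
    [0.42, 0.36, 0],
    [0, 0, 0],
    [0, 0, 0],
    [0, 0, 0],
    [0, 0, 0],
    [0, 0, 0],
    [0, 0, 0]
  ],
  "gripper": [60, 60, 60, 60, 60, 60, 60, 60, 60, 60]
}}

```text
clock: 19.1
position: [0.3796, 0.3174, 0.2727]
tcp_rot: [-0.05, 0.999, -0.0, -0.0]
ft_force: [0.2, -0.5, -0.6]
width: 0.0601
grip_force: 0.0
```

Emit:
{"op": "jog_arm", "data": {
  "delta_rot": [
    [0, 0, -0.88],
    [0, 0, 0]
  ],
  "linear": [
    [0, 0, 0],
    [0, 0, 0]
  ],
  "gripper": [60, 60]
}}

```text
clock: 19.3
position: [0.3796, 0.3173, 0.2727]
tcp_rot: [-0.11, 0.994, -0.0, -0.0]
ft_force: [-0.2, 0.4, -0.8]
width: 0.0597
grip_force: 0.0
```

```bash
python3 -c "
from wr import *
look('w4',[('C',.379,.318,0,np.radians(-167.6))])"; python3 to.py .379 .318 .275
```

```text
19.3 [0.3796 0.3173 0.2727] tool y deg 102.59 z [-0. -0. -1.] j [ 26.  16.  81.   0.  83. -76.] 0.059713896652931045
19.35 [0.3796 0.3174 0.2727] ydeg 102.38 z [-0. -0. -1.] j [ 26.  16.  81.  -0.  83. -76.] 0.05998686075593912 0.0
units tool [ 0.011  0.018 -0.057]
```

View pics/w4.png

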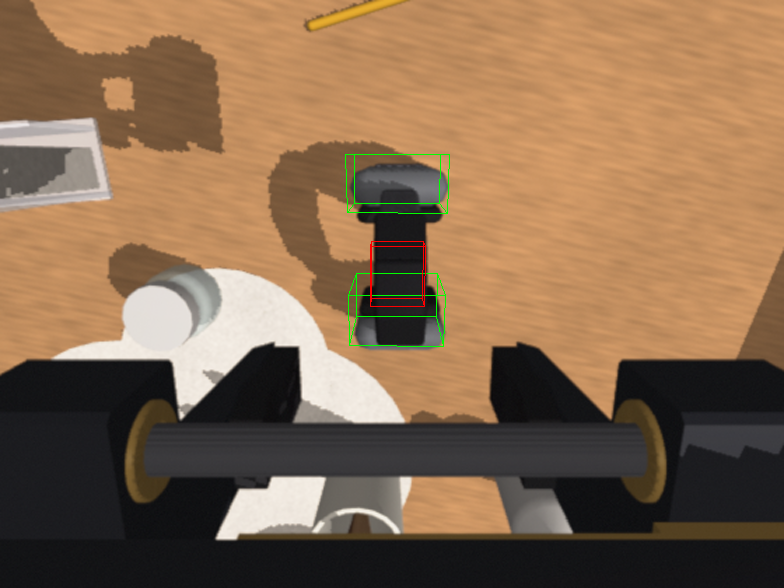

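```bash
python3 -c "
from h import *
for n,x,P in(('w1',400,(.492,-.251,.038,-36.93)),('w2',394,(.4144,-.365,.038,-36.7)),('w3',395,(.611,.127,0,-113.1)),('w4',400,(.379,.318,0,-167.6))):
  im=d[n]['pixels'].mean(2); c=int(x/1.4)
  p=im[120:255,c-5:c+6].mean(1)
  print(n,'from 120:',p.round(0).astype(int).tolist())
  H=.15 if n=='w3' else .128
  print([px(n,yawp(np.radians(P[3]))@np.array([s*.017,0,H])+np.array(P[:3])).round(1).tolist() for s in(-1,1)])
"
```

```text
w1 from 120: [76, 73, 70, 62, 44, 42, 42, 41, 41, 41, 42, 42, 42, 42, 42, 42, 43, 42, 43, 42, 43, 42, 30, 22, 22, 24, 24, 24, 24, 24, 23, 24, 24, 23, 24, 24, 24, 24, 23, 24, 24, 24, 24, 24, 24, 23, 24, 24, 24, 24, 24, 23, 25, 24, 24, 24, 24, 24, 24, 24, 25, 25, 23, 19, 20, 23, 26, 29, 32, 33, 33, 32, 32, 32, 32, 32, 32, 32, 31, 31, 32, 32, 31, 31, 31, 31, 31, 31, 31, 31, 31, 30, 30, 30, 30, 30, 30, 30, 30, 30, 30, 30, 30, 29, 30, 29, 30, 30, 30, 29, 30, 28, 25, 26, 28, 27, 26, 26, 26, 26, 25, 26, 26, 25, 25, 25, 26, 25, 25, 26, 26, 26, 25, 26, 25]
[[286.5, 245.0], [286.9, 193.9]]
w2 from 120: [82, 92, 98, 102, 105, 108, 110, 113, 114, 112, 103, 92, 83, 77, 71, 49, 38, 47, 46, 45, 44, 45, 45, 45, 45, 46, 46, 46, 46, 46, 46, 46, 47, 46, 33, 23, 25, 25, 26, 26, 25, 26, 26, 26, 26, 26, 26, 26, 26, 26, 26, 26, 26, 25, 26, 26, 26, 26, 26, 26, 26, 26, 26, 26, 26, 26, 26, 26, 26, 26, 27, 28, 23, 20, 23, 26, 30, 33, 35, 35, 35, 35, 34, 35, 35, 34, 34, 34, 34, 33, 33, 34, 33, 33, 33, 33, 33, 33, 33, 33, 33, 33, 33, 33, 32, 32, 32, 32, 32, 32, 32, 32, 32, 32, 32, 32, 31, 29, 27, 27, 28, 28, 28,
[... 571 characters left out ...]
 17, 17, 17, 17, 19, 30, 51, 56, 56, 54, 58, 94, 121, 128, 128, 128]
[[280.9, 182.4], [281.5, 228.9]]
w4 from 120: [65, 72, 82, 92, 96, 99, 102, 104, 107, 105, 100, 92, 83, 77, 72, 53, 41, 44, 44, 43, 43, 43, 43, 43, 43, 43, 43, 43, 43, 43, 44, 42, 28, 24, 25, 25, 26, 25, 26, 25, 25, 26, 25, 25, 26, 26, 26, 26, 25, 26, 26, 26, 26, 26, 25, 26, 26, 26, 26, 26, 26, 26, 26, 26, 26, 19, 21, 25, 28, 31, 33, 33, 33, 33, 33, 33, 33, 33, 33, 33, 33, 33, 33, 33, 33, 33, 33, 33, 33, 33, 33, 33, 33, 33, 33, 33, 33, 33, 33, 33, 33, 33, 33, 34, 33, 30, 29, 30, 29, 28, 28, 28, 28, 28, 27, 28, 28, 28, 27, 28, 28, 28, 28, 27, 27, 30, 52, 98, 109, 114, 130, 138, 143, 145, 142]
[[283.9, 218.9], [284.2, 176.0]]
```

Emit:
{"op": "jog_arm", "data": {
  "delta_rot": [
    [0, 0, 0],
    [0, 0, 0],
    [0, 0, 0],
    [0, 0, 0],
    [0, 0, 0],
    [0, 0, 0],
    [0, 0, 0],
    [0, 0, 0],
    [0, 0, 0],
    [0, 0, 0]
  ],
  "linear": [
    [-0.15, 0, 0],
    [0, 0, 0.5],
    [0, 0, 0.6],
    [0, 0, 0.6],
    [0, 0, 0.6],
    [0, 0, 0.5],
    [0, 0, 0.35],
    [0, 0, 0.2],
    [0, 0, 0],
    [0, 0, 0]
  ],
  "gripper": [60, 60, 60, 60, 60, 60, 60, 60, 60, 20],
  "squeeze": 30
}}

```text
clock: 20.35
position: [0.386, 0.3189, 0.1392]
tcp_rot: [-0.109, 0.994, 0.0, 0.0]
ft_force: [1.1, 0.0, 0.9]
width: 0.0545
grip_force: 0.0
```

Emit:
{"op": "jog_arm", "data": {
  "delta_rot": [
    [0, 0, 0],
    [0, 0, 0],
    [0, 0, 0],
    [0, 0, 0],
    [0, 0, 0]
  ],
  "linear": [
    [0, 0, 0],
    [0, 0, 0],
    [0, 0, 0],
    [0, 0, 0],
    [0, 0, 0]
  ],
  "gripper": [20, 20, 20, 20, 20]
}}

```text
clock: 20.85
position: [0.3857, 0.3189, 0.1391]
tcp_rot: [-0.109, 0.994, 0.0, 0.0]
ft_force: [-0.2, 1.5, 4.5]
width: 0.0291
grip_force: 30.0
```

Emit:
{"op": "jog_arm", "data": {
  "delta_rot": [
    [0, 0, 0],
    [0, 0, 0],
    [0, 0, 0],
    [0, 0, 0],
    [0, 0, 0],
    [0, 0, 0],
    [0, 0, 0],
    [0, 0, 0],
    [0, 0, 0],
    [0, 0, 0]
  ],
  "linear": [
    [0, 0, -0.2],
    [0, 0, -0.4],
    [0, 0, -0.7],
    [0, 0, -0.7],
    [0, 0, -0.7],
    [0, 0, -0.7],
    [0, 0, -0.7],
    [0, 0, -0.7],
    [0, 0, -0.5],
    [0, 0, -0.2]
  ],
  "gripper": [20, 20, 20, 20, 20, 20, 20, 20, 20, 20]
}}

```text
clock: 21.85
position: [0.3856, 0.3187, 0.3607]
tcp_rot: [-0.109, 0.994, 0.0, 0.001]
ft_force: [0.3, 1.1, -2.3]
width: 0.0297
grip_force: 30.0
```

Emit:
{"op": "jog_arm", "data": {
  "delta_rot": [
    [0, 0, 0.4],
    [0, 0, 0.8],
    [0, 0, 0.9],
    [0, 0, 0.9],
    [0, 0, 0.9],
    [0, 0, 0.9],
    [0, 0, 0.8],
    [0, 0, 0.4],
    [0, 0, 0.15],
    [0, 0, 0]
  ],
  "linear": [
    [0, 0, 0],
    [0, 0, 0],
    [0, 0, 0],
    [0, 0, 0],
    [0, 0, 0],
    [0, 0, 0],
    [0, 0, 0],
    [0, 0, 0],
    [0, 0, 0],
    [0, 0, 0]
  ],
  "gripper": [20, 20, 20, 20, 20, 20, 20, 20, 20, 20]
}}

```text
clock: 22.85
position: [0.3854, 0.3186, 0.3583]
tcp_rot: [0.314, 0.949, -0.0, -0.0]
ft_force: [0.5, 0.3, -2.2]
width: 0.0295
grip_force: 30.0
```

```bash
python3 to.py .5534 -.179 .359
```

```text
22.85 [0.3854 0.3186 0.3583] ydeg 53.36 z [-0.001 -0.001 -1.   ] j [ 26.  14.  70.  -0.  96. -27.] 0.02953228040177672 29.951271414756775
units tool [-10.794  -7.476  -0.016]
```

Emit:
{"op": "jog_arm", "data": {
  "delta_rot": [
    [0, 0, 0],
    [0, 0, 0],
    [0, 0, 0],
    [0, 0, 0],
    [0, 0, 0],
    [0, 0, 0],
    [0, 0, 0],
    [0, 0, 0],
    [0, 0, 0],
    [0, 0, 0]
  ],
  "linear": [
    [-0.25, -0.17, 0],
    [-0.5, -0.35, 0],
    [-0.85, -0.59, 0],
    [-0.85, -0.59, 0],
    [-0.85, -0.59, 0],
    [-0.85, -0.59, 0],
    [-0.85, -0.59, 0],
    [-0.85, -0.59, 0],
    [-0.85, -0.59, 0],
    [-0.85, -0.59, 0]
  ],
  "gripper": [20, 20, 20, 20, 20, 20, 20, 20, 20, 20]
}}

```text
clock: 23.85
position: [0.5025, -0.0322, 0.3588]
tcp_rot: [0.314, 0.949, -0.0, -0.0]
ft_force: [1.5, -0.1, -1.3]
width: 0.0298
grip_force: 30.0
```

Emit:
{"op": "jog_arm", "data": {
  "delta_rot": [
    [0, 0, 0],
    [0, 0, 0],
    [0, 0, 0],
    [0, 0, 0],
    [0, 0, 0],
    [0, 0, 0],
    [0, 0, 0]
  ],
  "linear": [
    [-0.85, -0.59, 0],
    [-0.85, -0.59, 0],
    [-0.85, -0.59, 0],
    [-0.5, -0.33, 0],
    [-0.2, -0.14, 0],
    [0, 0, 0],
    [0, 0, 0]
  ],
  "gripper": [20, 20, 20, 20, 20, 20, 20]
}}

```text
clock: 24.55
position: [0.553, -0.1785, 0.3589]
tcp_rot: [0.314, 0.949, 0.0, -0.0]
ft_force: [0.2, 0.4, -1.7]
width: 0.0296
grip_force: 30.0
```

```bash
python3 to.py .5534 -.179 .177
```

```text
24.55 [ 0.553  -0.1785  0.3589] ydeg 53.38 z [-0.  0. -1.] j [-30.  23.  57.   0. 100. -83.] 0.02958544833679195 29.951457381248474
units tool [-0.017 -0.005  4.548]
```

Emit:
{"op": "jog_arm", "data": {
  "delta_rot": [
    [0, 0, 0],
    [0, 0, 0],
    [0, 0, 0],
    [0, 0, 0],
    [0, 0, 0],
    [0, 0, 0],
    [0, 0, 0],
    [0, 0, 0],
    [0, 0, 0],
    [0, 0, 0]
  ],
  "linear": [
    [0, 0, 0.3],
    [0, 0, 0.55],
    [0, 0, 0.6],
    [0, 0, 0.6],
    [0, 0, 0.6],
    [0, 0, 0.6],
    [0, 0, 0.5],
    [0, 0, 0.4],
    [0, 0, 0.2],
    [0, 0, 0]
  ],
  "gripper": [20, 20, 20, 20, 20, 20, 20, 20, 20, 20]
}}

```text
clock: 25.55
position: [0.5531, -0.1782, 0.1845]
tcp_rot: [0.314, 0.949, 0.0, -0.001]
ft_force: [-0.2, 0.7, -0.8]
width: 0.03
grip_force: 30.0
```

Emit:
{"op": "jog_arm", "data": {
  "delta_rot": [
    [0, 0, 0],
    [0, 0, 0],
    [0, 0, 0],
    [0, 0, 0]
  ],
  "linear": [
    [0, 0, 0.09],
    [0, 0, 0.06],
    [0, 0, 0.03],
    [0, 0, 0]
  ],
  "gripper": [20, 20, 20, 20]
}}

```text
clock: 25.95
position: [0.5534, -0.1793, 0.1777]
tcp_rot: [0.315, 0.949, -0.0, 0.0]
ft_force: [0.3, -0.3, -1.0]
width: 0.0295
grip_force: 30.0
```

Emit:
{"op": "jog_arm", "data": {
  "delta_rot": [
    [0, 0, 0],
    [0, 0, 0],
    [0, 0, 0],
    [0, 0, 0],
    [0, 0, 0],
    [0, 0, 0]
  ],
  "linear": [
    [0, 0, 0.02],
    [0, 0, 0],
    [0, 0, 0],
    [0, 0, 0],
    [0, 0, 0],
    [0, 0, 0]
  ],
  "gripper": [20, 20, 50, 50, 50, 50]
}}

```text
clock: 26.55
position: [0.5534, -0.1793, 0.1769]
tcp_rot: [0.315, 0.949, 0.0, 0.0]
ft_force: [0.1, 0.2, 0.3]
width: 0.0501
grip_force: 0.0
```

Emit:
{"op": "jog_arm", "data": {
  "delta_rot": [
    [0, 0, 0],
    [0, 0, 0],
    [0, 0, 0],
    [0, 0, 0],
    [0, 0, 0],
    [0, 0, 0],
    [0, 0, 0],
    [0, 0, 0],
    [0, 0, 0],
    [0, 0, 0]
  ],
  "linear": [
    [0, 0, -0.2],
    [0, 0, -0.5],
    [0, 0, -0.8],
    [0, 0, -0.9],
    [0, 0, -0.9],
    [0, 0, -0.5],
    [-0.5, -0.5, 0],
    [-0.5, -0.5, 0],
    [-0.3, -0.3, 0],
    [0, 0, 0]
  ],
  "gripper": [50, 50, 50, 50, 60, 60, 60, 60, 60, 60]
}}

```text
clock: 27.55
position: [0.5639, -0.2537, 0.3283]
tcp_rot: [0.316, 0.949, 0.0, -0.0]
ft_force: [-0.1, 0.4, 0.2]
width: 0.06
grip_force: 0.0
```

```bash
python3 to.py .5 -.2 .3; python3 -c "
from wr import *
look('w5',[])
a=cv2.imread('pics/w5.png')
b=vision.snapshot('scene')['pixels'][:,:,::-1]; c=vision.snapshot('top')['pixels'][:,:,::-1]
O=np.zeros((600,800,3),np.uint8)
O[:300,:400]=cv2.resize(a,(400,300)); O[:300,400:]=cv2.resize(c,(400,300))
O[300:,:400]=cv2.resize(b,(400,300)); O[300:,400:]=cv2.resize(b[90:240,190:390],(400,300),interpolation=cv2.INTER_CUBIC)
cv2.imwrite('pics/fin.png',O)"
```

```text
27.55 [ 0.5639 -0.2537  0.3283] ydeg 53.2 z [-0.001  0.    -1.   ] j [-35.  27.  55.  -0.  98. -88.] 0.060035585101757015 0.0
units tool [2.083 0.117 0.709]
27.55 [ 0.5639 -0.2537  0.3283] tool y deg 53.2 z [-0.001  0.    -1.   ] j [-35.  27.  55.  -0.  98. -88.] 0.060035585101757015
```

View pics/fin.png

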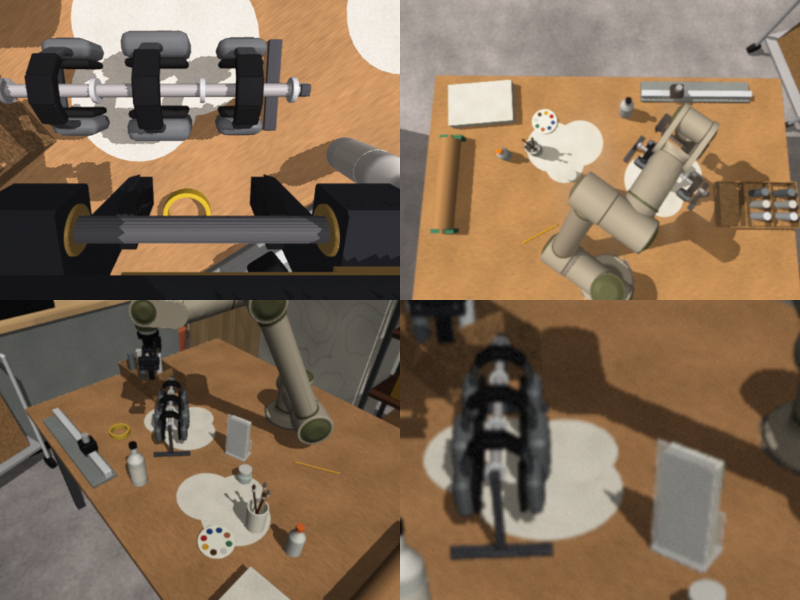

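The wrist view (top left) shows all three headbands across the bar, each between its own bay's collars: the large set in the middle, at about pixel (147,85), and the compact sets at about (45,90) and (245,85). Each has a cup on either side, and the bystanders are all standing as before.

```bash
python3 -c "
from cell import workorder
print(workorder.job_done())"
```

```text
the job is handed in; nothing more can be done
None
```

All three sets are hung on the rail, the large one in the middle bay and a compact one in each end bay, nothing else was disturbed in the last camera view, and the job was handed in at about 28 s on the clock.

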